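# Offer up a new cover to the open gear case

### The job

Lift the new cover plate straight up out of the open mould and offer it up to the open gear case, the right way round, wide end over wide end: hold it level about a centimetre above the bright joint face, without resting on it, so that each of the four threaded holes can be seen whole through its hole in the cover and the fitter can start the screws. Finish while still holding it there, quite still: do not set it down or let go. Leave the other things on the table where they are.

Things in the scene. Friction and masses are not known exactly. Their poses are not given: they have to be found in the camera images.
- cover: New cover plate, bare grey metal, lying in the open mould, 0.15 to 0.31 kg. Plate 8 mm thick, 104 mm long (x), its width (y) tapering from 76 mm at the wide end (-x) to 56 mm at the narrow end (+x); four 14 mm screw holes, two at each end; a block-shaped boss in the middle to hold it by. Origin: centre of the underside; z up out of the plate, towards the boss.
- mould: Open lower half of a metal hand mould, fixed: block 148 (x) by 116 (y) by 30 mm high, carrying bars at both ends. The cover lies in its 8 mm deep cavity with 1 mm of play, plate flush with the mould's top, over four 12 mm core pins that stand 2.5 mm above the plate: it comes out straight up, off the pins after 11 mm. Origin: centre of the underside, on the table; x as the cover's.
- gear_case: Open grey gear case, fixed, a brass worm wheel inside. Its bright flat joint face, 62 mm above the table, has the cover's outline (76 mm wide at the -x end, 56 mm at the +x end), an opening in the middle and four 8 mm threaded holes in the cover's pattern. Foot 150 by 96 mm; a shaft stub sticks out at the wide end. Origin: centre of the underside, on the table; x towards the narrow end.
- cover_boss (a point): middle of the cover's boss, 21 mm above the plate's underside. The boss is 44 mm (x) by 28 mm (y) with upright flat sides and stands 26 mm above the plate, a brass plug 7 mm high in its top; a rib 5 mm wide and 11 mm high runs from it to x = +-37 mm
- mould_top_face (a point): middle of the mould's top face, 30 mm above the table; at each corner of the mould (x +-61, y +-46 mm) a guide pillar 11 mm thick stands 19 mm above this face
- cover_hole_1 (a point): centre of the cover's left hole of the wide end (+y side), at the plate's underside: x -40, y +25 mm in the cover's frame
- cover_hole_2 (a point): centre of the cover's right hole of the wide end (-y side), at the plate's underside: x -40, y -25 mm in the cover's frame
- cover_hole_3 (a point): centre of the cover's right hole of the narrow end (-y side), at the plate's underside: x +40, y -16.5 mm in the cover's frame
- cover_hole_4 (a point): centre of the cover's left hole of the narrow end (+y side), at the plate's underside: x +40, y +16.5 mm in the cover's frame
- case_hole_1 (a point): centre of the gear case's threaded hole that belongs to cover_hole_1, on the joint face: x -40, y +25 mm, z 62 mm in the case's frame
- case_hole_2 (a point): centre of the gear case's threaded hole that belongs to cover_hole_2, on the joint face: x -40, y -25 mm, z 62 mm in the case's frame
- case_hole_3 (a point): centre of the gear case's threaded hole that belongs to cover_hole_3, on the joint face: x +40, y -16.5 mm, z 62 mm in the case's frame
- case_hole_4 (a point): centre of the gear case's threaded hole that belongs to cover_hole_4, on the joint face: x +40, y +16.5 mm, z 62 mm in the case's frame
- hex_key: black angled hex key, 34 by 89 by 9 mm, lying loose beside the gear case; leave alone
- thumb_screw: brass thumb screw, 20 mm wide, 29 mm high, loose near the gear case; leave alone
- acorn_nut: grey acorn nut, 24 by 27 by 30 mm, loose near the gear case; leave alone
- clamp_dog: small grey metal clamp block, 31 by 39 by 12 mm, loose behind the mould, between gear case and ring; leave alone
- tally_counter: round white tally counter, 52 by 45 by 25 mm, loose at the front left of the table; leave alone

How it is judged:
By the outcome, as a careful person would: the job done as asked, in the order asked, and still so for the second after the job is handed in, while the arm keeps its last pose, push and grip.
It also fails if it takes over 42 s, if anything falls off the work surface, if the arm or the gripper's body presses on something with over 40 N, if the wrist force passes 120 N, or if a joint passes its speed limit or range.

### The arm

A 6-joint arm with a two-finger parallel gripper is mounted at the origin on a cart in front of the work surface, level with it; the furniture and walls round the work are solid. World frame = base frame: x ahead of the robot, y to its left, z up, the work surface at z = 0. Lengths are in m, angles in rad, forces in N, time in s.
With the tool pointing down it reaches from about 0.375 to 0.925 m from the base axis. Payload 5.7 kg.
Tool frame: the origin (TCP) lies at the very end of the fingers, on their centre line; the grasp point (between the pads) lies 19 mm behind it (ctrl.tcp_to_grasp is the distance from the TCP to the grasp point, in m); z points along the fingers, y is the line along which they close (so a half turn about z gives the same grasp; the last joint's range is limited). The gripper opens to 88 mm and grips with 3 to 60 N. Pads are 20 mm wide; open, the fingers measure 115 mm over their backs; the gripper's body (75 mm by 178 mm) begins 61 mm behind the grasp point.
Start: joints at [1.219, 0.359, 1.51, -0, 1.272, -0.115], TCP at [0.141, 0.583, 0.223] pointing down, gripper open.
Joint ranges: [-2.97, 2.97], [-1.01, 2.36], [0.21, 2.38], [-0.96, 4.11], [0.2, 2.71], [-2.98, 2.98]. Speed limits (rad/s): [2.39, 2.39, 3.14, 3.14, 3.14, 3.14].

### API

Orientations are given as a unit quaternion [x, y, z, w].
In Python, from workcell import ctrl, imaging, order gives the robot as it stands. The module is installed in compiled form; this text tells all that it offers.
- The arm moves only by the shell command python3 -m pendant 'ROWS' [FORCE]. ROWS is text: rows parted by semicolons, each of 7 numbers parted by spaces: the shift along the tool's x, y, z in units of 30 mm (1.0 is 30 mm), then the turn, a rotation vector about the tool's x, y, z in units of 10 degrees (1.0 is 10 degrees), then the opening, from 0 (shut) to 1 (fully open). In form: tx ty tz rx ry rz claw; .... A call has 1 to 8 rows; each row is the pose to reach, as a shift and turn from the pose commanded when the call began, along the tool's axes at that moment; what a row does not reach only later rows make up. A row lasts 1/8 s, in which the tool goes at most 62.5 mm and 10.7 degrees, less where a joint would pass 70% of its speed; a pose out of reach is approached as far as the arm can. A call with a gripper value outside its range is refused whole. The fingers move at their own pace and stop on an object; FORCE is the grip in N (left out, the last holds). Time passes only in rows, so rows that repeat a pose let the fingers close. It gives the time, the measured TCP pose, the force, the opening and the grip force at its end, in the units of the state.
- ctrl.get_obs(): the state, without advancing time (a new reading comes with each control period).
- imaging.snapshot(name): name is "scene" or "side" or "wrist"; returns a dict with "img" (400x640x3 uint8, red, green, blue), "range_z" (400x640 float32, m along the optical axis (not along the pixel's ray), 0 where there is no reading), "camera_matrix" (3x3 intrinsics, pixels), "R" (3x3) and "t" (3): a world point X has camera coordinates R X + t; the wrist camera has in their place "T_tool_cam" (4x4, takes a point from camera to tool coordinates, whose origin is the TCP and whose axes are the flange's). Camera axes: x right, y down, z forward; pixel columns grow to the right and rows downward; lengths in m; the calibration is good to about 2 mm. A picture is of the moment at which its call begins: read the wrist's pose just before it.
- order.job_done(): hands the job in; it is judged then, once.
The state is a dict: "time": time; "joint_pos": joint angles; "qd": joint speeds; "tau": joint torques, N m; "eef_pos": TCP position; "tool_rot": TCP orientation; "contact_force": force on the tool from outside, world axes, zero at the start; "ft_torque": the same for the moment, N m; "width": finger opening in m; "finger_force": force on a finger pad.
Only numpy, scipy, OpenCV 4.12 (cv2) and the standard library are available. Lean on these libraries where they do the work, as an engineer would, in place of code of your own. Each camera call takes 0.05 s, during which the arm holds its last target. There are 200 camera calls.

## Working session

There is one attempt and no reset: what is moved stays moved. The work goes in short steps, Python scripts to look and compute and a shell command to move; the robot and the scene stay as the last step left them, time stands still between calls to the robot, and variables do not carry over. Pictures are saved under pics/ and viewed, at most 10 in all, crops included, and the job is handed in when it is done.

```bash
mkdir -p pics
cat > h.py <<'E'
import numpy as np,cv2,pickle
from scipy.spatial.transform import Rotation as Rn
from workcell import ctrl,imaging,order
def snap(n,f=None):
    o=ctrl.get_obs(); s=imaging.snapshot(n)
    if n=="wrist":
        T=np.eye(4);T[:3,:3]=Rn.from_quat(o["tool_rot"]).as_matrix();T[:3,3]=o["eef_pos"]
        M=T@s["T_tool_cam"]; R=M[:3,:3].T; s["R"]=R; s["t"]=-R@M[:3,3]
    if f: cv2.imwrite(f"pics/{f}.png",s["img"][:,:,::-1]); pickle.dump(s,open(f"pics/{f}.pkl","wb"))
    return s
def load(f): return pickle.load(open(f"pics/{f}.pkl","rb"))
def cast(s,uv,z):
    uv=np.atleast_2d(uv).astype(float)
    d=np.c_[uv,np.ones(len(uv))]@np.linalg.inv(s["camera_matrix"]).T@s["R"]
    c=-s["R"].T@s["t"]; return c+d*((z-c[2])/d[:,2])[:,None]
def proj(s,X):
    p=(np.atleast_2d(X)@s["R"].T+s["t"])@s["camera_matrix"].T; return p[:,:2]/p[:,2:]
def cloud(s):
    v,u=np.indices(s["range_z"].shape); z=s["range_z"]
    P=np.stack([u*z,v*z,z],-1)@np.linalg.inv(s["camera_matrix"]).T
    return (P-s["t"])@s["R"]
E
python3 - <<'E'
from h import *
for n in("scene","side","wrist"):
    s=snap(n,n+"0"); print(n,-s["R"].T@s["t"],s["R"][2],s["camera_matrix"][0,0])
o=ctrl.get_obs();print(o)
a=[load(n+"0")["img"] for n in("scene","side")]
cv2.imwrite("pics/a.png",cv2.resize(np.vstack(a),None,fx=.75,fy=.75)[:,:,::-1])
E
```

```text
scene [0.04174782 1.0354201  0.55993044] [ 0.42552855 -0.79240657 -0.43705523] 509.3096407679849
side [ 0.28689971 -0.5816541   0.43051535] [ 0.25846598  0.87088948 -0.41802734] 387.28069879840666
wrist [0.07287926 0.59757396 0.38431092] [ 0.24698441 -0.06116725 -0.967087  ] 285.04998640671994
{'time': 0.15, 'joint_pos': array([ 1.21889833e+00,  3.59354803e-01,  1.51119123e+00,  1.93689699e-05,
        1.27250251e+00, -1.15108922e-01]), 'qd': array([ 0.00294909, -0.00069207, -0.00368922, -0.00024548, -0.00082389,
        0.00045897]), 'tau': array([ 4.77493722e-04, -5.15758753e+01, -2.71010309e+01,  6.74634450e-02,
        3.08172719e-02, -9.01052545e-05]), 'eef_pos': array([0.14056772, 0.5827456 , 0.2219908 ]), 'tool_rot': array([ 1.18120937e-01,  9.92998950e-01, -7.06046984e-04, -1.77440485e-04]), 'contact_force': array([-0.97474233, -0.58286009, -0.14641178]), 'ft_torque': array([ 0.03538974, -0.07400179, -0.03620781]), 'finger_force': 0.0, 'width': 0.08766414025309699}
```

View pics/scene0.png

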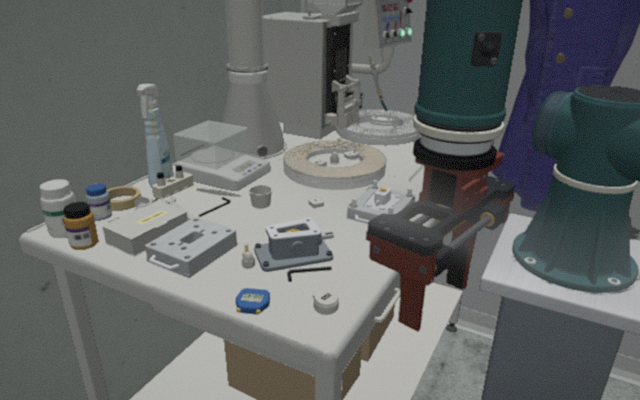

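View pics/wrist0.png

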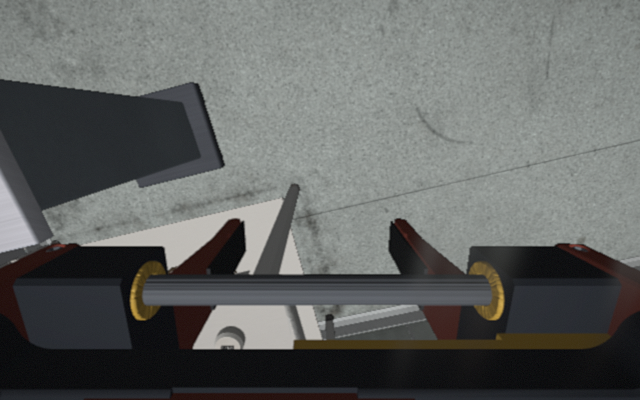

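Scene view: the open gear case is at about (293,243) with its shaft stub at (328,236). The mould with the cover is at (382,200), partly behind the gripper. The wrist camera sees mostly floor and the table edge.

View pics/side0.png

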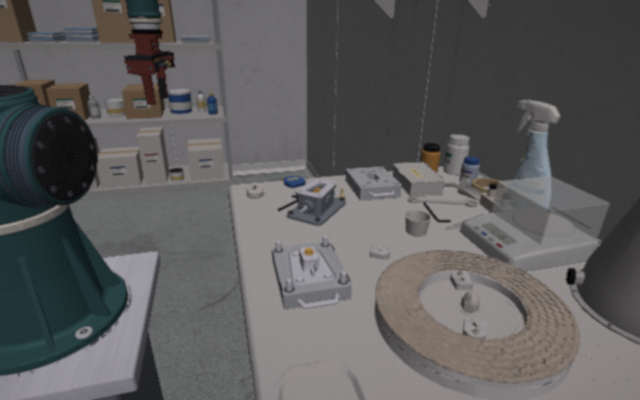

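Run:
```python
from h import *
s=load("scene0");C=cloud(s)
for p in [(293,243),(382,200),(270,228),(315,228),(330,236),(382,188),(190,245),(415,320),(330,300),(335,170)]:
    print(p,C[p[1],p[0]].round(3))
```

```text
(293, 243) [0.493 0.289 0.048]
(382, 200) [0.416 0.01  0.043]
(270, 228) [0.55  0.283 0.064]
(315, 228) [0.469 0.242 0.065]
(330, 236) [0.453 0.205 0.033]
(382, 188) [ 0.426 -0.012  0.063]
(190, 245) [0.676 0.383 0.039]
(415, 320) [0.145 0.634 0.236]
(330, 300) [0.359 0.39  0.024]
(335, 170) [ 0.592 -0.097  0.046]
```

Side view: the mould with the cover is at (310,272), handle end towards the camera, brass plug at (309,252). The gear case is at (317,200) and the clamp dog at (380,251). Next I move to a viewpoint above both.

```bash
python3 -m pendant '-13.1 -11.7 -2.7 0 0 0 1;-13.1 -11.7 -2.7 0 0 0 1;-13.1 -11.7 -2.7 0 0 0 1;-13.1 -11.7 -2.7 0 0 0 1;-13.1 -11.7 -2.7 0 0 0 1;-13.1 -11.7 -2.7 0 0 0 1;-13.1 -11.7 -2.7 0 0 0 1;-13.1 -11.7 -2.7 0 0 0 1'
python3 -m pendant '0 0 0 0 0 0 1;0 0 0 0 0 0 1;0 0 0 0 0 0 1'
python3 -c "
from h import *
snap('wrist','w1');snap('side','s1');snap('scene','c1')
print(ctrl.get_obs()['eef_pos'])"
```

```text
time: 1.15
eef_pos: [0.4225, 0.1749, 0.2989]
tool_rot: [0.118, 0.993, 0.0, 0.0]
contact_force: [0.6, 0.8, 0.3]
width: 0.0877
finger_force: 0.0
time: 1.52
eef_pos: [0.4206, 0.1778, 0.2982]
tool_rot: [0.117, 0.993, -0.0, -0.001]
contact_force: [-0.3, 0.4, -0.6]
width: 0.0878
finger_force: 0.0
[0.42097575 0.17784591 0.29841178]
```

View pics/w1.png

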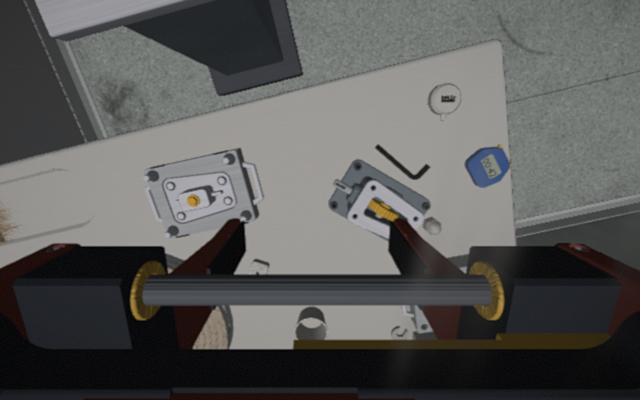

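Wrist view: the mould is at (203,192), with the pins of its wide end on the left (170,185)/(177,218) and those of the narrow end on the right (220,180)/(224,201). The gear case is at (382,205), with its shaft stub and wide end at upper left (341,186) and the narrow end at lower right. Both therefore point roughly towards +y.

```bash
python3 -c "
from h import *
s=load('w1')
print(cast(s,[(170,185),(177,218),(224,201),(220,180),(195,197)],.0325).round(4))
print(cast(s,[(385,208),(341,186),(366,185),(430,207)],.062).round(4)); print(s['R'])
C=cloud(s)
for p in[(195,185),(205,225),(365,183),(350,222),(300,200)]:print(p,C[p[1],p[0]].round(4))
cv2.imwrite('pics/w1z.png',cv2.resize(s['img'][140:250,135:445],None,fx=2.5,fy=2.5,interpolation=2)[:,:,::-1])"
```

```text
[[ 0.3965 -0.0507  0.0325]
 [ 0.4497 -0.0592  0.0325]
 [ 0.4403  0.0222  0.0325]
 [ 0.4069  0.0268  0.0325]
 [ 0.4236 -0.0197  0.0325]]
[[0.4993 0.2601 0.062 ]
 [0.452  0.2044 0.062 ]
 [0.4589 0.2396 0.062 ]
 [0.5131 0.3244 0.062 ]]
[[ 2.32550429e-01  9.72584313e-01 -2.30013594e-04]
 [ 9.40850572e-01 -2.24902780e-01  2.53414564e-01]
 [ 2.46415299e-01 -5.91480741e-02 -9.67357745e-01]]
(195, 185) [ 0.4058 -0.0146  0.0296]
(205, 225) [ 0.4719 -0.0209  0.0303]
(365, 183) [0.4566 0.2392 0.0583]
(350, 222) [0.5095 0.2058 0.0599]
(300, 200) [0.4748 0.1342 0.0006]
```

View pics/w1z.png

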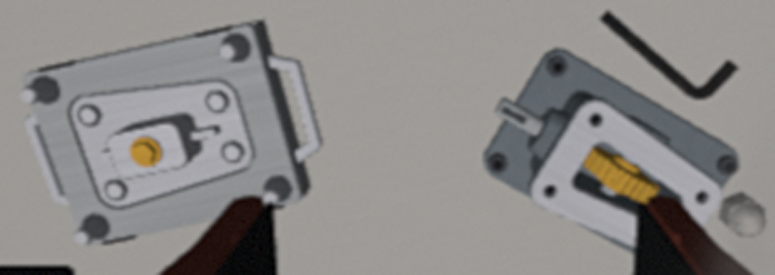

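The crop confirms both orientations. Next I move close over the mould, turned so that tool x lies along cover x.

```bash
python3 -m pendant '-1.8 -7.2 3.3 0 0 7.6 1;-1.8 -7.2 3.3 0 0 7.6 1;-1.8 -7.2 3.3 0 0 7.6 1;-1.8 -7.2 3.3 0 0 7.6 1;-1.8 -7.2 3.3 0 0 7.6 1;-1.8 -7.2 3.3 0 0 7.6 1;-1.8 -7.2 3.3 0 0 7.6 1;-1.8 -7.2 3.3 0 0 7.6 1'
python3 -m pendant '0 0 0 0 0 0 1;0 0 0 0 0 0 1;0 0 0 0 0 0 1'
python3 -c "
from h import *
s=snap('wrist','w2')
s1=load('w1')
print(cast(s1,[(373,187.6),(355,216),(415.8,218.8)],.062).round(4))
cv2.imwrite('pics/w2z.png',cv2.resize(s['img'][80:280,170:480],None,fx=2.5,fy=2.5,interpolation=2)[:,:,::-1])"
```

```text
time: 2.68
eef_pos: [0.4237, -0.0453, 0.1996]
tool_rot: [0.704, 0.711, -0.0, -0.0]
contact_force: [0.6, -0.7, 0.9]
width: 0.088
finger_force: 0.0
time: 3.05
eef_pos: [0.4237, -0.0458, 0.1997]
tool_rot: [0.704, 0.71, -0.0, 0.0]
contact_force: [0.0, -0.7, -0.4]
width: 0.0876
finger_force: 0.0
[[0.465  0.2486 0.062 ]
 [0.5012 0.2149 0.062 ]
 [0.5264 0.3015 0.062 ]]
```

View pics/w2z.png

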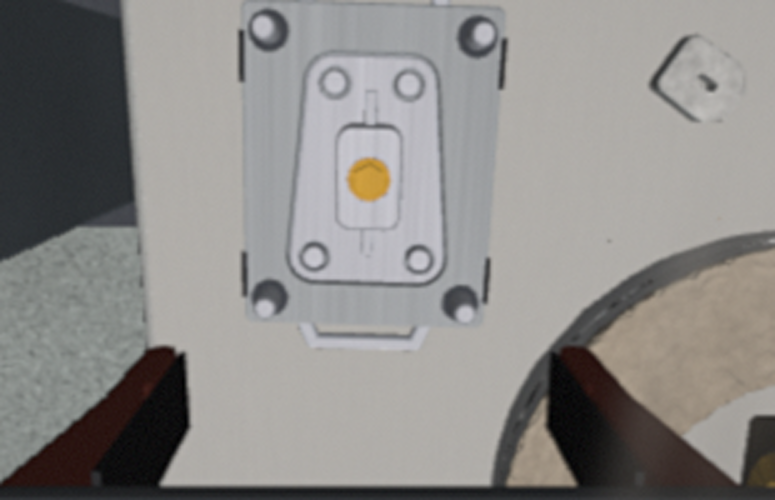

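Close view, in crop pixels: the pins are at (334,82), (409,84), (314,256) and (419,260). The plug is at (369,180), and the boss top spans (335–401, 125–230), with both ends of the cover as expected. I compute its pose and height from the two wrist views.

```bash
cat >> h.py <<'E'
def fit(P,M):  # 2D rigid fit of model M onto points P -> centre, yaw, residuals
    P=np.asarray(P)[:,:2];M=np.asarray(M);z=(P-P.mean(0))@[1,1j];m=(M-M.mean(0))@[1,1j]
    a=np.angle((z*m.conj()).sum());c=np.exp(1j*a);t=P.mean(0)-[(M.mean(0)@[1,1j]*c).real,(M.mean(0)@[1,1j]*c).imag]
    r=abs(z-m*c); return t,np.degrees(a),r
def tri(s1,p1,s2,p2):
    A=[s["camera_matrix"]@np.c_[s["R"],s["t"]] for s in(s1,s2)]
    X=cv2.triangulatePoints(A[0],A[1],np.float64(p1).T,np.float64(p2).T);return (X[:3]/X[3]).T
HM=np.array([[-.04,.025],[-.04,-.025],[.04,-.0165],[.04,.0165]])
E
python3 -c "
from h import *
s1=load('w1');s=load('w2');o=ctrl.get_obs()
f=lambda L,k,o:np.array(L,float)/k+o
p2=f([(314,256),(419,260),(409,84),(334,82),(369,180)],2.5,[170,80])
p1=f([(88,115),(115,190),(232,151),(217,101),(146,151)],2.5,[135,140])
print(tri(s1,p1,s,p2).round(4))
P=cast(s,p2[:4],.0325);print(P.round(4),fit(P,HM)); print('plug',cast(s,p2[4:],.063))
b=cast(s,f([(335,178),(401,178),(369,125),(369,230)],2.5,[170,80]),.056);print('boss',b.round(4),b.mean(0))
C=cloud(s)
for u,v in[(358,150),(290,200),(355,120),(330,170)]:
  q=f([(u,v)],2.5,[170,80])[0].astype(int);print(C[q[1],q[0]].round(4))
x=Rn.from_quat(o['tool_rot']).as_matrix()[:,0];print('heading',np.degrees(np.arctan2(x[1],x[0])),o['eef_pos'])
C1=[(373,187.6),(355,216),(415.8,218.8)];print('case',fit(cast(s1,C1,.062),HM[[0,1,3]] ),fit(cast(s1,C1,.062),HM[:3]))
"
```

```text
[[ 0.3982 -0.0519  0.0308]
 [ 0.4485 -0.0537  0.0294]
 [ 0.4415  0.0272  0.0296]
 [ 0.4082  0.028   0.0295]
 [ 0.4241 -0.0129  0.0546]]
[[ 0.3983 -0.0516  0.0325]
 [ 0.4481 -0.0531  0.0325]
 [ 0.4414  0.0272  0.0325]
 [ 0.408   0.0278  0.0325]] (array([ 0.4239659 , -0.01239756]), np.float64(88.8310410713421), array([0.00037011, 0.00016864, 0.00014021, 0.00030179]))
plug [[ 0.42387332 -0.01205595  0.063     ]]
boss [[ 0.4094 -0.0121  0.056 ]
 [ 0.4376 -0.0119  0.056 ]
 [ 0.4237  0.0101  0.056 ]
 [ 0.4241 -0.0345  0.056 ]] [ 0.42368595 -0.01209956  0.056     ]
[ 4.189e-01 -3.000e-04  5.590e-02]
[ 0.3872 -0.0254  0.0302]
[0.4174 0.0113 0.0306]
[ 0.406  -0.0113  0.0303]
heading 90.48554233827944 [ 0.42364066 -0.04583811  0.1996487 ]
case (array([0.51070955, 0.26092162]), np.float64(46.613164595536354), array([0.0003926 , 0.00025036, 0.00031808])) (array([0.49822297, 0.26941754]), np.float64(64.92376376058355), array([0.00799857, 0.00817688, 0.0046612 ]))
```

Measured: cover centre (0.4239, −0.0122), yaw 88.8°, plate top at 30 mm and boss top at 56 mm. This agrees with the text. I descend partway.

```bash
python3 -m pendant '1.12 0.02 1 0 0 0.17 0.7;1.12 0.02 3 0 0 0.17 0.7;1.12 0.02 4 0 0 0.17 0.7;1.12 0.02 4 0 0 0.17 0.7;1.12 0.02 4 0 0 0.17 0.7'
python3 -c "
from h import *
o=ctrl.get_obs();x=Rn.from_quat(o['tool_rot']).as_matrix();print(x.round(4),o['eef_pos'],o['width'])
s=load('w2')
"
```

```text
time: 3.72
eef_pos: [0.4248, -0.0125, 0.0805]
tool_rot: [0.715, 0.699, 0.0, 0.001]
contact_force: [0.9, -0.5, -0.6]
width: 0.0613
finger_force: 0.0
[[ 2.210e-02  9.998e-01  1.100e-03]
 [ 9.998e-01 -2.210e-02 -3.000e-04]
 [-3.000e-04  1.100e-03 -1.000e+00]] [ 0.42483223 -0.01252577  0.08050947] 0.061250368587783474
```

```bash
python3 -m pendant '0 -0.03 0.8 0 0 0 0.7;0 -0.03 1.4 0 0 0 0.7;0 -0.03 1.57 0 0 0 0.7;0 -0.03 1.57 0 0 0 0.7;0 -0.03 1.57 0 0 0 0.7;0 -0.03 1.57 0 0 0 0.6' 40
python3 -m pendant '0 0 0 0 0 0 0.4;0 0 0 0 0 0 0.3;0 0 0 0 0 0 0.2;0 0 0 0 0 0 0.2;0 0 0 0 0 0 0.2;0 0 0 0 0 0 0.2' 40
```

```text
time: 4.47
eef_pos: [0.4237, -0.0124, 0.0332]
tool_rot: [0.715, 0.699, 0.0, 0.001]
contact_force: [0.7, -0.5, 0.3]
width: 0.055
finger_force: 0.0
time: 5.22
eef_pos: [0.4234, -0.0123, 0.0326]
tool_rot: [0.715, 0.699, 0.0, 0.0]
contact_force: [0.5, 0.9, -0.1]
width: 0.0276
finger_force: 40.0
```

Gripped, width 27.6 mm. I lift straight up slowly.

```bash
python3 -m pendant '0 0 -0.1 0 0 0 0.2;0 0 -0.25 0 0 0 0.2;0 0 -0.4 0 0 0 0.2;0 0 -0.6 0 0 0 0.2;0 0 -0.8 0 0 0 0.2;0 0 -1.2 0 0 0 0.2;0 0 -1.8 0 0 0 0.2;0 0 -2.5 0 0 0 0.2'
python3 -m pendant '0 0 -1.5 0 0 0 0.2;0 0 -3 0 0 0 0.2;0 0 -3.5 0 0 0 0.2;0 0 -3.5 0 0 0 0.2;0 0 -3.5 0 0 0 0.2'
python3 -c "
from h import *
o=ctrl.get_obs();x=Rn.from_quat(o['tool_rot']).as_matrix();print(x.round(4),o['eef_pos'],o['width'],o['ft_torque'])
s=snap('wrist','w3');snap('side','s3');c=snap('scene','c3')
im=c['img'][150:300,180:440];cv2.imwrite('pics/z3.png',np.vstack([cv2.resize(s['img'][100:300,170:480],(620,400)),cv2.resize(snap('side')['img'][150:310,220:468],(310,200)).repeat(1,0) if 0 else cv2.resize(im,(620,200))])[:,:,::-1])"
```

```text
time: 6.22
eef_pos: [0.4227, -0.0122, 0.1085]
tool_rot: [0.715, 0.699, -0.0, -0.0]
contact_force: [0.3, -0.3, -2.0]
width: 0.0276
finger_force: 40.0
time: 6.85
eef_pos: [0.4222, -0.0121, 0.2119]
tool_rot: [0.715, 0.699, -0.0, -0.001]
contact_force: [0.6, 0.1, -2.8]
width: 0.0279
finger_force: 40.0
[[ 2.220e-02  9.998e-01 -1.400e-03]
 [ 9.998e-01 -2.220e-02  1.000e-04]
 [ 1.000e-04 -1.400e-03 -1.000e+00]] [ 0.42218188 -0.01211179  0.21194622] 0.027942081280620378 [-0.09013032  0.11035366 -0.01695625]
```

View pics/z3.png

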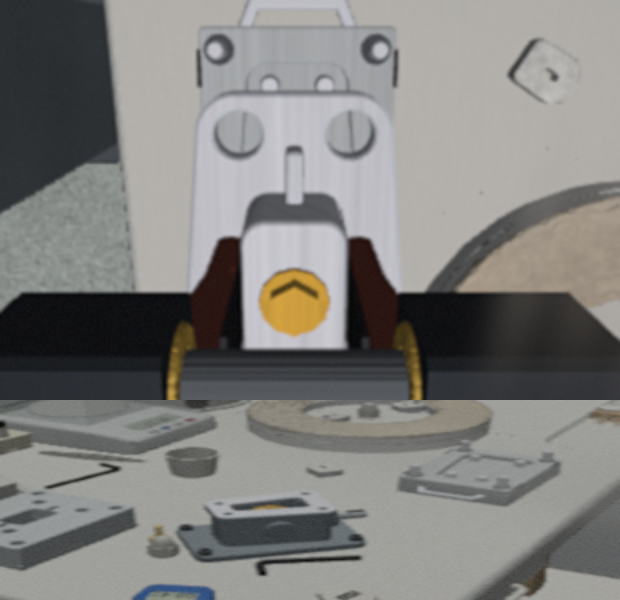

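The cover is held level and the mould is empty. Its narrow-end holes show at (239,134) and (350,134) in the crop. Next I move short of the gear case, to view it past the cover's front edge.

```bash
python3 -m pendant '1.5 0.1 0 0 0 1 0.2;3 0.15 0 0 0 2 0.2;4.5 0.2 0 0 0 3 0.2;5.6 0.24 0 0 0 3.7 0.2;6.2 0.27 0 0 0 4.1 0.2;6.44 0.28 0 0 0 4.21 0.2;6.44 0.28 0 0 0 4.21 0.2;6.44 0.28 0 0 0 4.21 0.2'
python3 -m pendant '0 0 0 0 0 0 0.2;0 0 0 0 0 0 0.2'
python3 -c "
from h import *
o=ctrl.get_obs();x=Rn.from_quat(o['tool_rot']).as_matrix();print(x.round(4),o['eef_pos'],o['width'])
s=snap('wrist','w4')
cv2.imwrite('pics/z4.png',cv2.resize(s['img'][0:240,190:510],None,fx=2.5,fy=2.5,interpolation=2)[:,:,::-1])"
```

```text
time: 8.0
eef_pos: [0.4356, 0.1799, 0.2123]
tool_rot: [0.918, 0.396, -0.0, 0.0]
contact_force: [-0.5, -0.5, -2.2]
width: 0.028
finger_force: 40.0
time: 8.25
eef_pos: [0.4358, 0.1802, 0.2126]
tool_rot: [0.918, 0.396, 0.0, 0.0]
contact_force: [-0.3, 0.0, -2.4]
width: 0.0272
finger_force: 40.0
[[ 6.871e-01  7.266e-01  1.000e-04]
 [ 7.266e-01 -6.871e-01 -1.000e-04]
 [-0.000e+00  2.000e-04 -1.000e+00]] [0.43583172 0.18024858 0.21259677] 0.02720776736254488
```

View pics/z4.png

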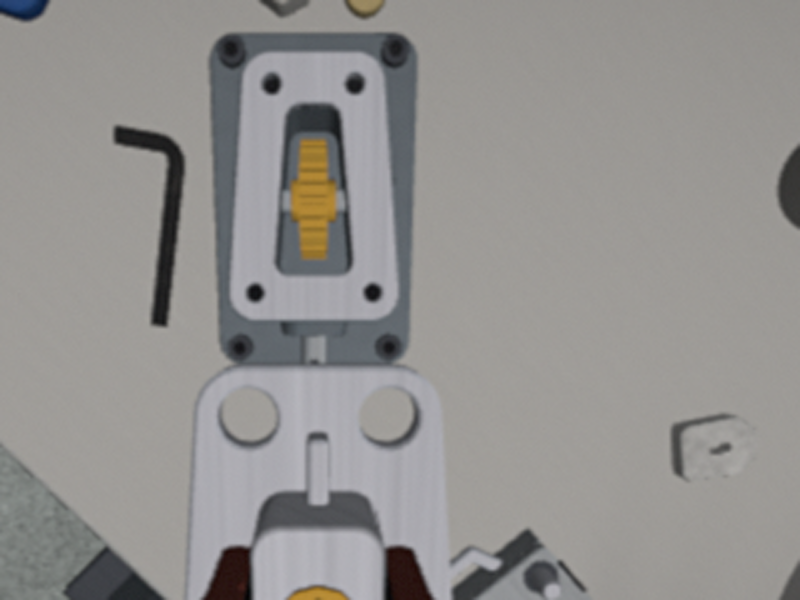

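Wrist view, crop pixels: the threaded holes are at (271,83), (355,84), (255,292) and (372,292). The cover's narrow holes are at (249,415) and (388,416). I refine these by blob centroid and compute the fit.

```bash
cat > m.py <<'E'
from h import *
s=load('w4');o=ctrl.get_obs();g=cv2.cvtColor(s['img'],cv2.COLOR_RGB2GRAY).astype(float)
p=np.array([(255,292),(372,292),(355,84),(271,83)])/2.5+[190,0]
q=[]
for u,v in p:
    U,V=np.meshgrid(np.arange(int(u)-6,int(u)+7),np.arange(int(v)-6,int(v)+7));w=np.clip(150-g[V,U],0,None)*(np.hypot(U-u,V-v)<6);q.append([(w*U).sum()/w.sum(),(w*V).sum()/w.sum()])
q=np.array(q);print((q-p).round(2))
P=cast(s,q,.062);t,a,r=fit(P,HM);print(P.round(4),'case',t,a,r)
s1=load('w1');print(tri(s1,[(373,187.6),(355,216),(415.8,218.8)],s,q[[0,1,3]]).round(4))
C=cloud(s)
for u,v in[(240,200),(385,200),(313,295),(313,70),(320,380),(220,460)]:print(C[int(v/2.5),int(u/2.5+190)].round(4))
c=cast(s,np.array([(388,416),(249,415)])/2.5+[190,0],o['eef_pos'][2]-.0026)
R=Rn.from_quat(o['tool_rot']).as_matrix();L=(c-o['eef_pos'])@R;print('cover holes in tool',L.round(4))
h=np.degrees(np.arctan2(R[1,0],R[0,0]));d=np.r_[t,.083]-o['eef_pos'];print('heading',h,'rows',(d@R/.03).round(3),'rz',(h-a)/10)
E
python3 m.py
```

```text
[[-0.37 -0.12]
 [-0.13 -0.24]
 [-0.44 -0.42]
 [-0.14 -0.01]]
[[0.465  0.2486 0.062 ]
 [0.5013 0.2144 0.062 ]
 [0.5498 0.2782 0.062 ]
 [0.5258 0.3008 0.062 ]] case [0.51048137 0.26048267] 46.70357709006214 [0.0001392  0.0001795  0.00016687 0.00013012]
[[0.465  0.2486 0.062 ]
 [0.5012 0.2146 0.0623]
 [0.5254 0.3005 0.0644]]
[0.4864 0.2783 0.0627]
[0.5296 0.2375 0.0631]
[0.4821 0.2306 0.0631]
[0.5408 0.2925 0.0632]
[0.4705 0.2148 0.2091]
[0.4407 0.2175 0.2114]
cover holes in tool [[ 0.0406  0.0174  0.0026]
 [ 0.0408 -0.015   0.0026]]
heading 46.60245107505868 rows [ 3.652 -0.029  4.32 ] rz -0.010112601500345875
```

The case fit has residuals under 0.2 mm: centre (0.5105, 0.2605), yaw 46.7°, face at 62–63 mm. I go over it and descend to a few mm above the final height.

```bash
python3 -m pendant '1 0 0 0 0 0 0.2;2.2 -0.03 0 0 0 0 0.2;3.2 -0.05 0.3 0 0 0 0.2;3.63 -0.05 1.3 0 0 0 0.2;3.63 -0.05 2.4 0 0 0 0.2;3.63 -0.05 3.3 0 0 0 0.2;3.63 -0.05 3.9 0 0 0 0.2;3.63 -0.05 4.1 0 0 0 0.2'
python3 -m pendant '0 0 0 0 0 0 0.2;0 0 0 0 0 0 0.2;0 0 0 0 0 0 0.2'
python3 -c "
from h import *
o=ctrl.get_obs();print(o['eef_pos'],Rn.from_quat(o['tool_rot']).as_matrix().round(4))
w=snap('wrist','w5');c=snap('scene','c5');s=snap('side','s5')
m=lambda i:cv2.resize(i,(400,300),interpolation=2)
print(proj(c,[.51,.26,.07]),proj(s,[.51,.26,.07]))
z=np.zeros((600,800,3),np.uint8)
z[:300]=cv2.resize(w['img'][120:240,180:500],(800,300),interpolation=2)
def cr(s):
  u,v=proj(s,[.51,.26,.08])[0].astype(int);return m(s['img'][v-42:v+42,u-56:u+56])
z[300:,:400]=cr(c);z[300:,400:]=cr(s);cv2.imwrite('pics/z5.png',z[:,:,::-1])"
```

```text
time: 9.3
eef_pos: [0.5087, 0.2604, 0.0883]
tool_rot: [0.918, 0.396, -0.001, -0.0]
contact_force: [0.0, 0.6, -2.0]
width: 0.0281
finger_force: 40.0
time: 9.68
eef_pos: [0.5101, 0.2611, 0.0904]
tool_rot: [0.918, 0.396, 0.001, 0.0]
contact_force: [-0.2, -0.0, -2.2]
width: 0.028
finger_force: 40.0
[0.51005757 0.26110448 0.09037666] [[ 6.866e-01  7.270e-01  1.500e-03]
 [ 7.270e-01 -6.866e-01  4.000e-04]
 [ 1.300e-03  8.000e-04 -1.000e+00]]
[[292.97151489 224.99080961]] [[317.5947697  184.18426632]]
```

View pics/z5.png

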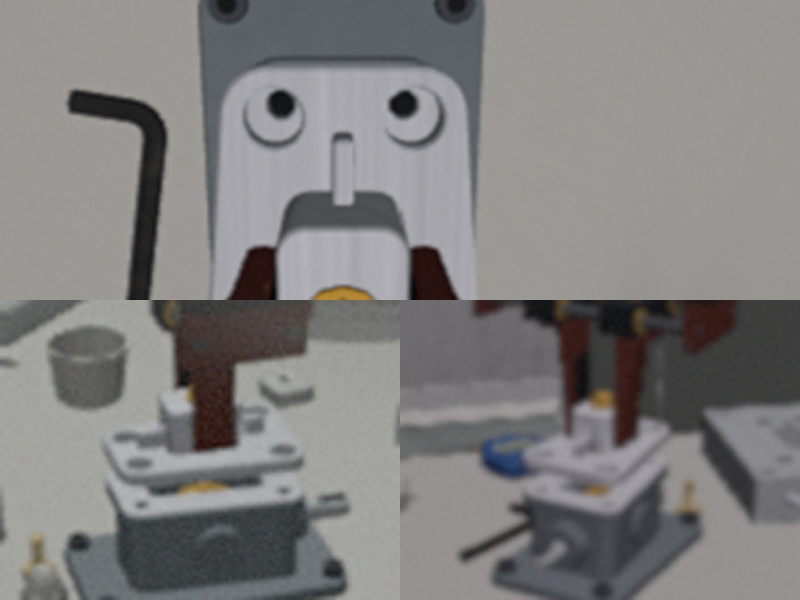

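The cover hovers over the case with the ends matched. In the crop, the cover hole rims are at (275,115) and (414,115), and the threaded holes at (281,103) and (403,104). I compute the remaining offset.

```bash
cat > m2.py <<'E'
from h import *
import sys
def rel(f,rim,hole,off,k=2.5):
    s=load(f);o=ctrl.get_obs();R=Rn.from_quat(o['tool_rot']).as_matrix();e=o['eef_pos']
    a=(cast(s,np.array(rim)/k+off,e[2]-.0026)-e)@R;b=(cast(s,np.array(hole)/k+off,.062)-e)@R
    print('cover',a.round(4),'case',b.round(4),'case-cover mm',((b-a)[:,:2]*1e3).round(2),'mean',((b-a)[:,:2].mean(0)*1e3).round(2))
E
python3 -c "
from m2 import *
rel('w5',[(275,115),(414,115)],[(281,103),(403,104)],[180,120])
t=np.array([.51048,.26048]);o=ctrl.get_obs();R=Rn.from_quat(o['tool_rot']).as_matrix();print(((np.r_[t,.083]-o['eef_pos'])@R*1e3).round(2))
# scene/side: predicted pixels of case holes
T=np.array([[np.cos(a:=np.radians(46.7)),-np.sin(a)],[np.sin(a),np.cos(a)]])
for n in('c5','s5'):
  s=load(n);print(n,(proj(s,np.c_[HM@T.T+t,[.062]*4])).round(1))
"
```

```text
cover [[ 0.0411 -0.0147  0.0026]
 [ 0.0411  0.0178  0.0026]] case [[ 0.0403 -0.0154  0.028 ]
 [ 0.04    0.0174  0.0281]] case-cover mm [[-0.84 -0.69]
 [-1.11 -0.42]] mean [-0.98 -0.55]
[0.12 0.92 7.02]
c5 [[315.3 231.3]
 [307.8 220.2]
 [271.5 227.7]
 [275.5 235.3]]
s5 [[300.4 190.7]
 [318.9 195. ]
 [331.1 183. ]
 [319.6 180.5]]
```

About 1 mm off. I correct it, descend the last 7 mm and hold still.

```bash
python3 -m pendant '-0.02 -0.01 0.08 0 0 0 0.2;-0.02 -0.01 0.16 0 0 0 0.2;-0.02 -0.01 0.22 0 0 0 0.2;-0.02 -0.01 0.22 0 0 0 0.2;-0.02 -0.01 0.22 0 0 0 0.2;-0.02 -0.01 0.22 0 0 0 0.2;-0.02 -0.01 0.22 0 0 0 0.2;-0.02 -0.01 0.22 0 0 0 0.2'
python3 -c "
from h import *
o=ctrl.get_obs();print(o['eef_pos'],Rn.from_quat(o['tool_rot']).as_matrix().round(4),o['qd'].round(3))
w=snap('wrist','w6');c=snap('scene','c6');s=snap('side','s6')
m=lambda i:cv2.resize(i,(400,300),interpolation=2)
z=np.zeros((600,800,3),np.uint8)
z[:300]=cv2.resize(w['img'][120:240,180:500],(800,300),interpolation=2)
def cr(s):
  u,v=proj(s,[.51,.26,.07])[0].astype(int);print(u-40,v-30);return m(s['img'][v-30:v+30,u-40:u+40])
z[300:,:400]=cr(c);z[300:,400:]=cr(s);cv2.imwrite('pics/z6.png',z[:,:,::-1])"
```

```text
time: 10.82
eef_pos: [0.5089, 0.2607, 0.083]
tool_rot: [0.918, 0.396, 0.0, 0.0]
contact_force: [-0.4, 0.4, -2.1]
width: 0.0279
finger_force: 40.0
[0.50888061 0.26066473 0.08295909] [[ 6.867e-01  7.270e-01  1.000e-04]
 [ 7.270e-01 -6.867e-01 -1.000e-04]
 [-0.000e+00  1.000e-04 -1.000e+00]] [-0.     0.001  0.001  0.002 -0.001 -0.   ]
252 194
277 154
```

View pics/z6.png

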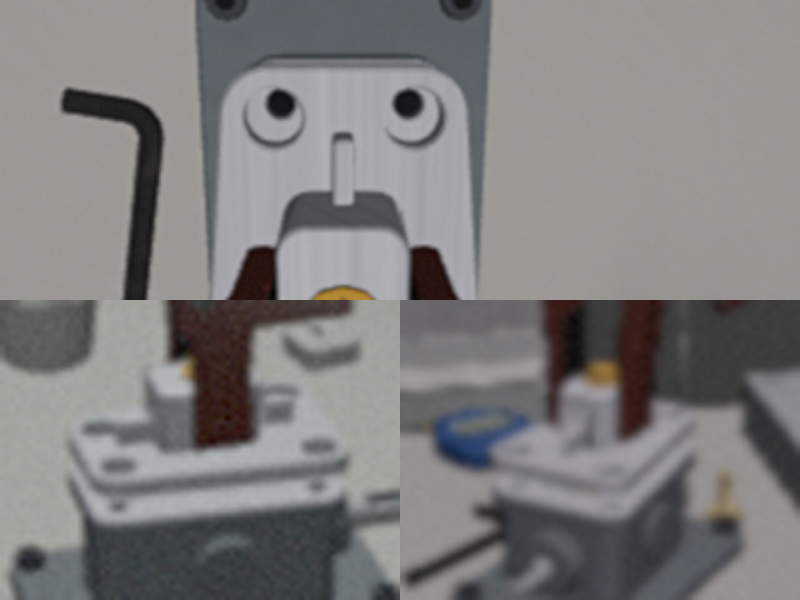

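Wrist view: both narrow threaded holes, at (281,103) and (408,103), are whole inside the cover holes. Scene view: there is an even gap. Cover holes 1 and 4 at (320,446) and (119,467) sit above case holes at (318,487) and (119,505). I check these numbers.

```bash
python3 -c "
from m2 import *
rel('w6',[(275,115),(414,115)],[(281,103),(408,103)],[180,120])
s=load('c6');f=lambda L:(np.array(L,float)-[0,300])/5+[252,194]
a=cast(s,f([(320,446),(119,467)]),.0804);b=cast(s,f([(318,487),(119,505)]),.062);R=Rn.from_quat(ctrl.get_obs()['tool_rot']).as_matrix()
print('scene case-cover, tool mm',((b-a)@R*1e3)[:,:2].round(2))
"
```

```text
cover [[ 0.0409 -0.0148  0.0026]
 [ 0.0409  0.0176  0.0026]] case [[ 0.0411 -0.0149  0.0209]
 [ 0.0411  0.0179  0.0209]] case-cover mm [[ 0.16 -0.1 ]
 [ 0.16  0.26]] mean [0.16 0.08]
scene case-cover, tool mm [[ 0.79 -0.22]
 [-0.09  2.45]]
```

Narrow end is within 0.3 mm in the wrist view. The scene view's 2.45 mm at hole 4 is about one pixel there, and hole 1 agrees to under 1 mm. The gap is about 10 mm, the cover is level and still, and there is no contact. I hand in.

```bash
python3 -m pendant '0 0 0 0 0 0 0.2;0 0 0 0 0 0 0.2;0 0 0 0 0 0 0.2;0 0 0 0 0 0 0.2' && python3 -c "
from workcell import order
print(order.job_done())"
```

```text
time: 11.48
eef_pos: [0.5088, 0.2607, 0.0829]
tool_rot: [0.918, 0.396, -0.0, 0.0]
contact_force: [-0.4, -0.9, -2.2]
width: 0.0276
finger_force: 40.0
the job is handed in; nothing more can be done
None
```

The job is handed in at 11.5 s: the arm is holding the cover level and still about 10 mm above the joint face, wide end over wide end; hole alignment measured within about 0.3 mm at the narrow end, about 1 mm at wide hole 1 and not checked at wide hole 2.

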